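# Put the stacking snack pots together

### The job

Put the stacking snack pots together on the round brown wooden dock, building up from the bottom one piece at a time: first the blue pot in the dock, then the yellow pot on the blue, then the green pot on the yellow, and last the red lid with the black knob on top. Each piece must be fully seated and upright, and the tower left standing free; leave the salt shaker, timer, spice jar, food tin and matchbox where they stand.

Things in the scene. Friction and masses are not known exactly. Their poses are not given: they have to be found in the camera images.
- blue_pot: open round blue plastic pot, upright, 62 mm across, 46 mm high, 70 g. Origin: centre of its underside, z up. Lowest 8 mm: a foot tapering from 46 mm across down to 38; straight 62 mm body from 8 to 46 mm. Mouth 55 mm wide. A foot drops into a mouth and the 62 mm body above it rests on the rim: a part seated on a pot has its origin 38 mm above the pot's
- yellow_pot: open round yellow plastic pot, upright, 62 mm across, 46 mm high, 70 g. Origin: centre of its underside, z up. Lowest 8 mm: a foot tapering from 46 mm across down to 38; straight 62 mm body from 8 to 46 mm. Mouth 55 mm wide. A foot drops into a mouth and the 62 mm body above it rests on the rim: a part seated on a pot has its origin 38 mm above the pot's
- green_pot: open round green plastic pot, upright, 62 mm across, 46 mm high, 70 g. Origin: centre of its underside, z up. Lowest 8 mm: a foot tapering from 46 mm across down to 38; straight 62 mm body from 8 to 46 mm. Mouth 55 mm wide. A foot drops into a mouth and the 62 mm body above it rests on the rim: a part seated on a pot has its origin 38 mm above the pot's
- lid: red plastic lid, 62 mm across, on the same 8 mm tapered foot as the pots (46 to 38 mm across), with a black upright knob in its middle. Origin: centre of the underside of the foot; z up. Red disc from 8 to 14 mm above the origin, knob 18 mm across from 14 to 38 mm. About 50 g; lies upright
- dock: round brown wooden dock, 100 mm across and 16 mm high, fixed to the worktop, with a round recess 55 mm wide at the mouth and 10 mm deep in its middle. Origin: centre of its underside, z up. A pot's foot goes into the recess and its body rests on the dock's top; the pot's origin is then 8 mm above the dock's origin
- salt_shaker: bystander: salt shaker, clear glass with a grey-white cap, 44 mm across, 90 mm high; origin: centre of its underside
- egg_timer: bystander: cream kitchen timer with a dark green-grey grip bar and base ring, 61 mm across, 44 mm high; origin: centre of its underside
- spice_jar: bystander: spice jar with a red cap, 45 mm across, 106 mm high; origin: centre of its underside
- tuna_tin: bystander: flat round food tin with a bare metal top, 86 mm across, 40 mm high; origin: centre of its underside
- matchbox: bystander: blue and brown matchbox lying flat, 36 x 56 x 17 mm; origin: centre of its underside
Mind the look-alikes: they are no part of the job. Of the things shaped like the dock, the brown one is meant. Several things look just like the blue_pot: the one meant starts farthest to the robot's left.

How it is judged:
On the way, in this order (a step that is already met when the one before it is completed fails the run):
1. the blue pot sits in the dock, let go (horizontal distance between blue_pot and dock below 0.008 m and z of blue_pot in the frame of dock between 0.005 and 0.011 m and angle between blue_pot's own z axis and vertical below 0.08 rad and contact force between blue_pot and the fingers below 0.1 N), for 0.2 s.
2. the yellow pot sits on the blue one, which is still in the dock (horizontal distance between blue_pot and dock below 0.008 m and z of blue_pot in the frame of dock between 0.005 and 0.011 m and angle between each of blue_pot, yellow_pot's own z axis and vertical below 0.08 rad and horizontal distance between yellow_pot and blue_pot below 0.008 m and z of yellow_pot in the frame of blue_pot between 0.035 and 0.041 m and contact force between yellow_pot and the fingers below 0.1 N), for 0.2 s.
3. the green pot sits on the yellow one, the pots below still seated (horizontal distance between blue_pot and dock below 0.008 m and z of blue_pot in the frame of dock between 0.005 and 0.011 m and angle between each of blue_pot, yellow_pot, green_pot's own z axis and vertical below 0.08 rad and horizontal distance between yellow_pot and blue_pot below 0.008 m and z of yellow_pot in the frame of blue_pot between 0.035 and 0.041 m and horizontal distance between green_pot and yellow_pot below 0.008 m and z of green_pot in the frame of yellow_pot between 0.035 and 0.041 m and contact force between green_pot and the fingers below 0.1 N), for 0.2 s.
At the end, for the whole second after the job is handed in: Blue pot seated in the dock, yellow pot on blue, green pot on yellow, lid on green: each centred within 8 mm on the piece below, at its seated height within 3 mm (origin 8 mm above the dock's, 38 mm above each pot's), upright within 0.08 rad, at rest and not touched by the fingers (all of step 3 and linear speed of each of blue_pot, yellow_pot, green_pot, lid below 0.02 m/s and angular speed of each of blue_pot, yellow_pot, green_pot, lid below 0.2 rad/s and contact force between each of blue_pot, yellow_pot, lid and the fingers below 0.1 N and horizontal distance between lid and green_pot below 0.008 m and z of lid in the frame of green_pot between 0.035 and 0.041 m and angle between lid's own z axis and vertical below 0.08 rad).
It fails at once if the salt shaker is shifted by more than 30 mm or tipped over (distance of salt_shaker from where it was at the start of the episode above 0.03 m or angle between salt_shaker's own z axis and vertical above 0.5 rad).
It fails at once if the kitchen timer is shifted by more than 30 mm or tipped over (distance of egg_timer from where it was at the start of the episode above 0.03 m or angle between egg_timer's own z axis and vertical above 0.5 rad).
It fails at once if the spice jar is shifted by more than 30 mm or tipped over (distance of spice_jar from where it was at the start of the episode above 0.03 m or angle between spice_jar's own z axis and vertical above 0.5 rad).
It fails at once if the food tin is shifted by more than 30 mm or tipped over (distance of tuna_tin from where it was at the start of the episode above 0.03 m or angle between tuna_tin's own z axis and vertical above 0.5 rad).
It fails at once if the matchbox is shifted by more than 30 mm or tipped over (distance of matchbox from where it was at the start of the episode above 0.03 m or angle between matchbox's own z axis and vertical above 0.5 rad).
It also fails if it takes over 101 s, if anything falls off the work surface, if the arm or the gripper's body presses on something with over 40 N, if the wrist force passes 120 N, or if a joint passes its speed limit or range.

### The arm

A 6-joint arm with a two-finger parallel gripper is mounted at the origin on a cart in front of the work surface, level with it; the furniture and walls round the work are solid. World frame = base frame: x ahead of the robot, y to its left, z up, the work surface at z = 0. Lengths are in m, angles in rad, forces in N, time in s.
With the tool pointing down it reaches from about 0.225 to 0.875 m from the base axis. Payload 3.4 kg.
Tool frame: the origin (TCP) lies on the centre line of the jaws, within the pads' length; the fingertips stand 14 mm ahead of it and the grasp point (between the pads) lies 5 mm behind it; z points along the fingers, y is the line along which they close (so a half turn about z gives the same grasp; the last joint's range is limited). The gripper opens to 85 mm and grips with 20 to 120 N. Pads are 22 mm wide; open, the fingers measure 114 mm over their backs; the gripper's body (76 mm by 85 mm) begins 54 mm behind the grasp point. The pads swing forward as they close: fully open they stand 13 mm farther back than shut.
Start: joints at [1.079, 0.276, 1.505, -0, 1.361, -0.121], TCP at [0.208, 0.536, 0.245] pointing down, gripper open.
Joint ranges: [-2.89, 2.89], [-0.75, 2.08], [0.22, 2.7], [-1.18, 4.32], [0.11, 2.71], [-2.7, 2.7]. Speed limits (rad/s): [2.57, 2.57, 3.14, 3.14, 3.14, 3.14].

### API

Orientations are given as a unit quaternion [w, x, y, z].
In Python, from rig import manip, eyes gives the robot as it stands.
- The arm moves only by the shell command python3 -m creep 'ROWS' [FORCE]. ROWS is JSON, a list of rows, each a list of 5 numbers: the opening, from 0 (shut) to 1 (fully open), then the shift along the tool's x, y, z normalised to -1 to 1, where 1 is 0.5 m, then the turn about the tool's z normalised to -1 to 1, where 1 is 360 degrees. In form: [[fingers, dx, dy, dz, spin], ...]. A call has 1 to 10 rows; each row is the pose to reach, as a shift and turn from the pose commanded when the call began, along the tool's axes at that moment, turning the shorter way round; what a row does not reach only later rows make up. A row lasts 1/10 s, in which the tool goes at most 50 mm and 8.59 degrees, less where a joint would pass 70% of its speed; a pose out of reach is approached as far as the arm can. A call with a number of a shift or a turn outside -1 to 1 is refused whole. A call with a gripper value outside its range is refused whole. The fingers move at their own pace and stop on an object; FORCE is the grip in N (left out, the last holds). Time passes only in rows, so rows that repeat a pose let the fingers close. It gives the time, the measured TCP pose, the force, the opening and the grip force at its end, in the units of the state.
- manip.get_state(): the state, without advancing time (a new reading comes with each control period).
- eyes.get_image(name): name is "side" or "top"; returns a dict with "frame" (420x560x3 uint8, red, green, blue), "fx", "fy", "cx", "cy" (pixels), "k1" (the pictures are not rectified: a ray, as slopes to the right and down, at radius r is drawn at 1 + k1 r^2 times it, then the intrinsics apply), "R" (3x3) and "t" (3): a world point X has camera coordinates R X + t. Camera axes: x right, y down, z forward; pixel columns grow to the right and rows downward; lengths in m; the calibration is good to about 2 mm. A picture is of the moment at which its call begins. There is no depth.
- manip.sign_off(): hands the job in; it is judged then, once.
Trained networks look in the newest picture that a camera, given by its name, has taken for a name from the list of things; names that differ only in an ending like _2 or _b are one class to them, and where a whole thing is asked for, a point or a joint stands for the part that bears it (a point fixed in the world has none). Each returns a list of dicts, best first, with "confidence" (0 to 1); they miss things now and then, are a little off and sometimes report something else, mostly with a low value. They report only what shows in the picture. A call takes as long as a camera call. They do not tell look-alikes from the thing itself.
- eyes.regions_of(camera, label): "mask" (420x560 bool, what is visible of it) and "bbox" ([left, top, right, bottom] in pixels, round what is visible of it).
- eyes.place_of(camera, label): "centre" ([column, row] in pixels: a listed point, or the origin of a listed thing).
The state is a dict: "clock": time; "qpos": joint angles; "qd": joint speeds; "effort": joint torques, N m; "position": TCP position; "ee_rot": TCP orientation; "contact_force": force on the tool from outside, world axes, zero at the start; "moment": the same for the moment, N m; "width": finger opening in m; "gripper_force": force on a finger pad.
Only numpy, scipy, OpenCV 4.12 (cv2) and the standard library are available. Lean on these libraries where they do the work, as an engineer would, in place of code of your own. Each camera call takes 0.05 s, during which the arm holds its last target. There are 200 camera calls.

## Working session

There is one attempt and no reset: what is moved stays moved. The work goes in short steps, Python scripts to look and compute and a shell command to move; the robot and the scene stay as the last step left them, time stands still between calls to the robot, and variables do not carry over. Pictures are saved under pics/ and viewed, at most 14 in all, crops included, and the job is handed in when it is done.

```bash
ls; mkdir -p pics
cat > h.py <<'E'
import numpy as np, cv2, json
from rig import manip, eyes
def ray(im,px):
    K=np.array([[im["fx"],0,im["cx"]],[0,im["fy"],im["cy"]],[0,0,1.]])
    x=(px[0]-im["cx"])/im["fx"]; y=(px[1]-im["cy"])/im["fy"]; u,v=x,y
    for _ in range(20):
        f=1+im["k1"]*(u*u+v*v); u,v=x/f,y/f
    R=np.array(im["R"]);t=np.array(im["t"])
    return -R.T@t, R.T@np.array([u,v,1.])
def at(im,px,z):
    c,d=ray(im,px); return (c+d*(z-c[2])/d[2])
def proj(im,X):
    p=np.array(im["R"])@np.array(X)+np.array(im["t"]); u,v=p[:2]/p[2]; f=1+im["k1"]*(u*u+v*v)
    return np.array([u*f*im["fx"]+im["cx"],v*f*im["fy"]+im["cy"]])
def save(im,n): cv2.imwrite(f"pics/{n}.png",im["frame"][:,:,::-1])
E
python3 - <<'E'
from h import *
for c in("top","side"):
    im=eyes.get_image(c); save(im,c+"0")
    C,_=ray(im,(280,210)); print(c,C.round(3))
    for l in("blue_pot","yellow_pot","green_pot","lid","dock"):
        for d in eyes.place_of(c,l): print(l,np.round(d["centre"]),round(d["confidence"],2),at(im,d["centre"],0).round(3))
s=manip.get_state(); print(s)
E
```

```text
pics
top [0.436 0.008 1.263]
blue_pot [342. 166.] 0.97 [ 0.652 -0.167  0.   ]
blue_pot [374. 197.] 0.85 [ 0.566 -0.247  0.   ]
yellow_pot [392. 235.] 0.63 [ 0.464 -0.291  0.   ]
green_pot [227. 169.] 0.98 [0.651 0.143 0.   ]
green_pot [140. 171.] 0.57 [0.654 0.38  0.   ]
lid [177. 237.] 0.81 [0.474 0.278 0.   ]
lid [390. 234.] 0.4 [ 0.467 -0.288  0.   ]
dock [260. 248.] 0.72 [0.439 0.058 0.   ]
dock [323. 219.] 0.65 [ 0.51 -0.11  0.  ]
side [0.508 0.939 0.891]
blue_pot [260. 178.] 0.57 [ 0.58 -0.25  0.  ]
blue_pot [239. 192.] 0.53 [ 0.648 -0.169  0.   ]
yellow_pot [293. 170.] 0.58 [ 0.457 -0.297  0.   ]
green_pot [229. 259.] 0.62 [0.654 0.139 0.   ]
lid [297. 297.] 0.8 [0.463 0.274 0.   ]
dock [303. 234.] 0.92 [0.437 0.035 0.   ]
dock [279. 202.] 0.82 [ 0.511 -0.115  0.   ]
{'clock': 0.6, 'qpos': array([ 1.07895952e+00,  2.75908499e-01,  1.50487533e+00, -3.46488742e-05,
        1.36071779e+00, -1.21006627e-01]), 'qd': array([ 6.89734192e-04, -1.18126153e-03, -6.85300323e-05, -1.59308095e-03,
       -1.76343709e-03,  2.41845975e-03]), 'effort': array([ 8.11424638e-05, -4.16391706e+01, -2.45988268e+01, -1.66021750e-04,
        7.12807687e-04, -3.76518390e-07]), 'position': array([0.20841118, 0.5359406 , 0.24533301]), 'ee_rot': array([2.98839721e-05, 1.84350976e-01, 9.82860476e-01, 3.82836799e-05]), 'contact_force': array([-0.32144845,  0.05865001,  0.73800741]), 'moment': array([ 0.02687865, -0.02013029,  0.0634675 ]), 'gripper_force': 0.0, 'width': 0.08517452344329587}
```

```bash
python3 -c "
import cv2
for c in('top0','side0'):
    i=cv2.imread('pics/%s.png'%c); cv2.imwrite('pics/%sb.png'%c,cv2.resize(i,(800,600),interpolation=3))"
```

```text
(no output)
```

View pics/top0b.png

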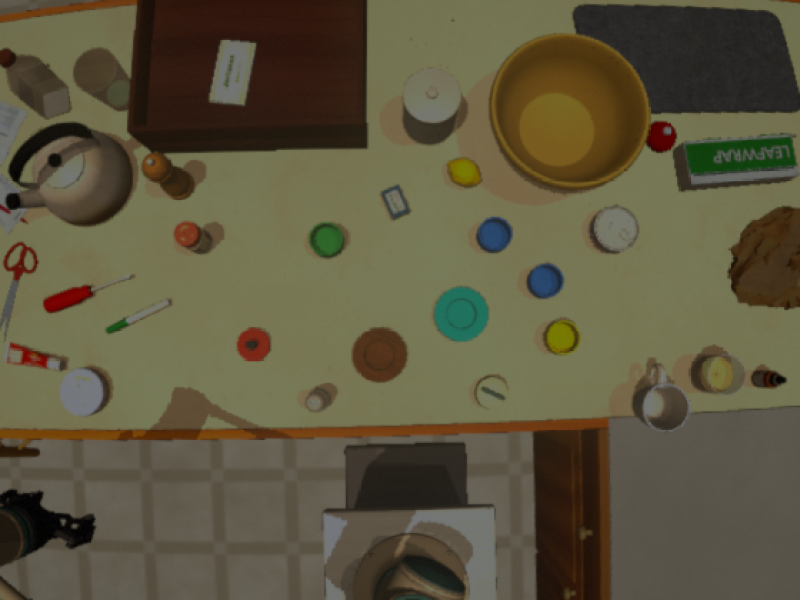

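View pics/side0b.png

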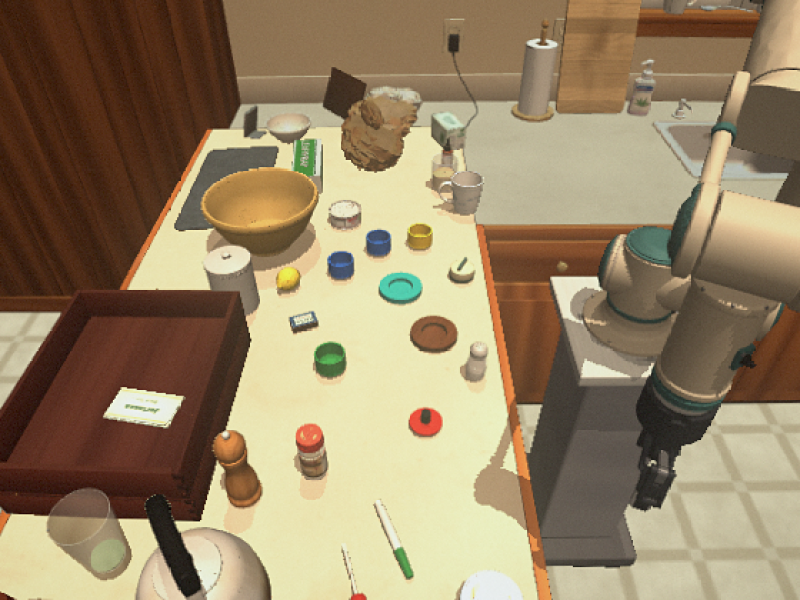

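The candidates, in top-view pixels (original 560x420 image):
- **Blue pots:** (342,166) at y≈-0.167 and (374,197) at y≈-0.247. The first is farther to the robot's left, so I choose it.
- **Docks:** brown at (266,248) and teal at (323,219). I choose the brown one.
- **Yellow, green and lid:** the yellow pot (392,235) stands apart from the yellow lemon. The green pot is at (227,169). The red lid is at (177,240), not to be confused with the spice jar's red cap (131,164) or the red ball (463,95).

Next I'll fit precise positions and check them in a crop.

```bash
cat >> h.py <<'E'
from scipy.optimize import least_squares
POT=[(0,.019),(.008,.023),(.008,.031),(.046,.031)]
LID=[(0,.019),(.008,.023),(.008,.031),(.014,.031),(.014,.009),(.038,.009)]
DOCK=[(0,.05),(.016,.05)]
MOD=dict(blue_pot=POT,yellow_pot=POT,green_pot=POT,lid=LID,dock=DOCK)
a=np.linspace(0,2*np.pi,60)
def hull(im,prof,p):
    return cv2.convexHull(np.array([proj(im,[p[0]+r*np.cos(t),p[1]+r*np.sin(t),p[2]+z]) for z,r in prof for t in a],np.float32))
def cen(im,prof,p):
    m=cv2.moments(hull(im,prof,p)); return np.array([m["m10"],m["m01"]])/m["m00"]
def hullmask_c(mask):
    # hull of the visible mask's biggest blob, so that label gaps do not shift the centroid
    cs,_=cv2.findContours(mask.astype(np.uint8),cv2.RETR_EXTERNAL,cv2.CHAIN_APPROX_NONE)
    c=max(cs,key=cv2.contourArea); m=cv2.moments(cv2.convexHull(c)); return np.array([m["m10"],m["m01"]])/m["m00"]
def locate(label,near,z=0,tol=.05,cams=("top","side"),ims=None):
    obs=[]
    for c in cams:
        im=ims[c] if ims else eyes.get_image(c)
        exp=cen(im,MOD[label],[*near,z])
        best=None
        for d in eyes.regions_of(c,label):
            if d["mask"].sum()<30: continue
            q=hullmask_c(d["mask"]); e=np.linalg.norm(q-exp)
            if e<tol*450 and (best is None or e<best[0]): best=(e,q,d["confidence"])
        if best: obs.append((c,im,best[1]))
    out={}
    f=lambda p,o: np.concatenate([cen(i,MOD[label],[p[0],p[1],z])-q for _,i,q in o])
    for o in [[x] for x in obs]+([obs] if len(obs)>1 else []):
        s=least_squares(f,near,args=(o,),diff_step=1e-4); out["+".join(x[0] for x in o)]=s.x.round(4)
    return out
E
python3 - <<'E'
from h import *
ims={c:eyes.get_image(c) for c in("top","side")}
N=dict(blue_pot=(.652,-.167),yellow_pot=(.462,-.293),green_pot=(.652,.141),lid=(.468,.276),dock=(.437,.045))
i=ims["top"]["frame"].copy()
for l,n in N.items():
    r=locate(l,n,ims=ims); print(l,r)
    p=list(r.values())[-1]; cv2.polylines(i,[hull(ims["top"],MOD[l],[*p,0]).astype(int)],1,(255,255,255))
cv2.imwrite("pics/c1.png",cv2.resize(i[140:290,150:420],(800,444),interpolation=cv2.INTER_NEAREST)[:,:,::-1])
E
```

```text
blue_pot {'side': array([ 0.6475, -0.1727])}
yellow_pot {'top': array([ 0.4613, -0.2889]), 'side': array([ 0.4551, -0.2879]), 'top+side': array([ 0.4592, -0.2887])}
green_pot {'top': array([0.6514, 0.1351]), 'side': array([0.6481, 0.1342]), 'top+side': array([0.6499, 0.1347])}
lid {'top': array([0.4627, 0.2776]), 'side': array([0.4616, 0.2755]), 'top+side': array([0.4622, 0.2767])}
dock {'top': array([0.439 , 0.0469]), 'side': array([0.4353, 0.0453]), 'top+side': array([0.4374, 0.0465])}
```

View pics/c1.png

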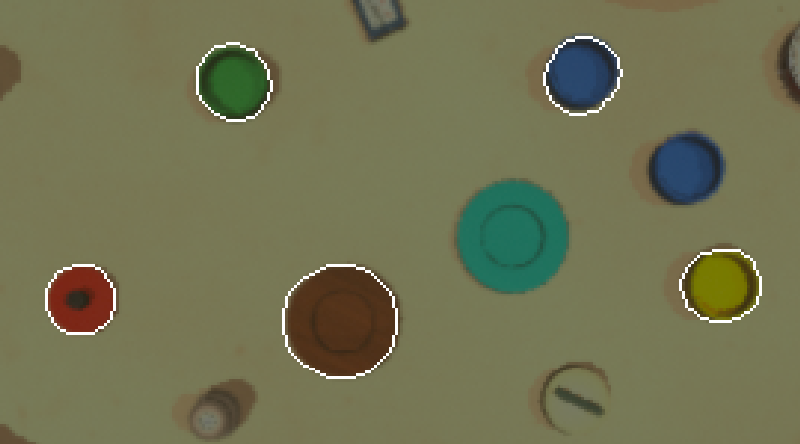

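The crop confirms the choice. The left blue pot at crop (582,75) is outlined, the other blue pot is at (687,168), the brown dock at (341,320), and all the fits hug their edges. Now I'll convert the distances into move units.

```bash
cat >> h.py <<'E'
from scipy.spatial.transform import Rotation as Ro
def to(p):
    s=manip.get_state(); q=s["ee_rot"]; R=Ro.from_quat([q[1],q[2],q[3],q[0]])
    print("clk",round(s["clock"],2),"pos",s["position"].round(4),"w",round(s["width"],4),"units",(R.inv().apply(np.array(p)-s["position"])/.5).round(4))
E
python3 -c "
from h import *
to((.649,-.1715,.245));to((.649,-.1715,.03));to((.45,.15,.245))"
```

```text
clk 1.2 pos [0.2084 0.5359 0.2453] w 0.0854 units [-1.3341e+00 -9.9940e-01  6.0000e-04]
clk 1.2 pos [0.2084 0.5359 0.2453] w 0.0854 units [-1.3341 -0.9994  0.4306]
clk 1.2 pos [0.2084 0.5359 0.2453] w 0.0854 units [-7.301e-01 -5.443e-01  6.000e-04]
```

```bash
python3 -m creep '[[1,-0.667,-0.5,0,0],[1,-0.667,-0.5,0,0],[1,-0.667,-0.5,0,0],[1,-0.667,-0.5,0,0],[1,-0.667,-0.5,0,0],[1,-0.667,-0.5,0,0],[1,-0.667,-0.5,0,0],[1,-0.667,-0.5,0,0],[1,-0.667,-0.5,0,0],[1,-0.667,-0.5,0,0]]' 25
python3 -m creep '[[1,-0.667,-0.5,0,0],[1,-0.667,-0.5,0,0],[1,-0.667,-0.5,0,0],[1,-0.667,-0.5,0,0],[1,-0.667,-0.5,0,0],[1,-0.667,-0.5,0,0],[1,-0.667,-0.5,0,0],[1,-0.667,-0.5,0,0],[1,-0.667,-0.5,0,0],[1,-0.667,-0.5,0,0]]'
python3 -c "
from h import *
to((.649,-.1715,.245));to((.649,-.1715,.03))"
```

```text
clock: 2.2
position: [0.4301, 0.1799, 0.2454]
ee_rot: [0.0, 0.187, 0.982, -0.0]
contact_force: [-1.2, 1.0, -0.3]
width: 0.0855
gripper_force: 0.0
clock: 3.2
position: [0.6502, -0.173, 0.244]
ee_rot: [-0.0, 0.185, 0.983, 0.0]
contact_force: [-0.7, 0.9, -0.0]
width: 0.0851
gripper_force: 0.0
clk 3.2 pos [ 0.6502 -0.173   0.244 ] w 0.0851 units [ 0.0034  0.0019 -0.0019]
clk 3.2 pos [ 0.6502 -0.173   0.244 ] w 0.0851 units [0.0031 0.0018 0.4281]
```

```bash
python3 -m creep '[[1,0.002,0.001,0.1,0],[1,0.002,0.001,0.2,0],[1,0.002,0.001,0.28,0],[1,0.002,0.001,0.35,0],[1,0.002,0.001,0.4,0],[1,0.002,0.001,0.428,0],[1,0.002,0.001,0.428,0]]'
python3 -m creep '[[0.6,0,0,0,0],[0.6,0,0,0,0],[0.6,0,0,0,0],[0.6,0,0,0,0],[0.6,0,0,0,0],[0.6,0,0,0,0],[0.6,0,0,0,0],[0.6,0,0,0,0]]'
```

```text
clock: 3.9
position: [0.6466, -0.1686, 0.0296]
ee_rot: [-0.002, 0.184, 0.983, 0.001]
contact_force: [0.2, 0.7, 0.1]
width: 0.0857
gripper_force: 0.0
clock: 4.7
position: [0.6496, -0.1711, 0.0336]
ee_rot: [0.002, 0.185, 0.983, 0.0]
contact_force: [0.6, 2.7, 7.7]
width: 0.0618
gripper_force: 27.9
```

```bash
python3 -m creep '[[0.5,0,0,-0.05,0],[0.5,0,0,-0.15,0],[0.5,0,0,-0.25,0],[0.5,0,0,-0.35,0],[0.5,0,0,-0.4,0],[0.5,0,0,-0.4,0],[0.5,0,0,-0.4,0]]' 30
python3 -c "
from h import *
to((.4374,.0465,.2))"
```

```text
clock: 5.4
position: [0.6478, -0.1709, 0.2315]
ee_rot: [0.0, 0.184, 0.983, -0.0]
contact_force: [1.0, 0.1, -1.6]
width: 0.0615
gripper_force: 33.0
clk 5.4 pos [ 0.6478 -0.1709  0.2315] w 0.0615 units [0.5498 0.2528 0.0627]
```

```bash
python3 -m creep '[[0.5,0.1,0.046,0,0],[0.5,0.18,0.083,0,0],[0.5,0.26,0.12,0,0],[0.5,0.34,0.156,0,0],[0.5,0.42,0.193,0.05,0],[0.5,0.5,0.23,0.1,0],[0.5,0.55,0.253,0.15,0],[0.5,0.55,0.253,0.2,0],[0.5,0.55,0.253,0.2,0],[0.5,0.55,0.253,0.2,0]]'
python3 - <<'E'
from h import *
ims={c:eyes.get_image(c) for c in("top","side")}
to((.4374,.0465,.1))
for z in(.09,.1):print(locate("blue_pot",(.437,.0465),z,ims=ims))
print(locate("dock",(.437,.0465),ims=ims))
v=np.hstack([ims["top"]["frame"][170:300,200:330],ims["side"]["frame"][150:280,240:370]])
cv2.imwrite("pics/c2.png",cv2.resize(v,(800,400),interpolation=cv2.INTER_NEAREST)[:,:,::-1])
E
```

```text
clock: 6.4
position: [0.437, 0.0465, 0.1304]
ee_rot: [-0.001, 0.184, 0.983, -0.0]
contact_force: [-0.0, 0.4, -0.5]
width: 0.0614
gripper_force: 33.2
clk 6.5 pos [0.4388 0.0462 0.1318] w 0.0614 units [ 0.0029 -0.0004  0.0636]
{'side': array([0.4338, 0.0444])}
{'side': array([0.4347, 0.056 ])}
{'side': array([0.436 , 0.0437])}
```

View pics/c2.png

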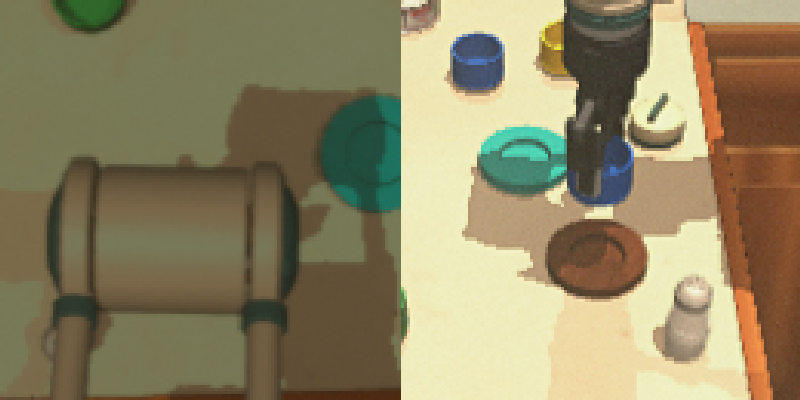

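```bash
python3 -m creep '[[0.5,0,0,0.05,0],[0.5,0,0,0.1,0],[0.5,0,0,0.14,0],[0.5,0,0,0.16,0],[0.5,0,0,0.17,0],[0.5,0,0,0.178,0],[0.5,0,0,0.182,0],[0.5,0,0,0.182,0]]'
python3 -c "
from h import *
to((.4374,.0465,.038))
im=eyes.get_image('side')
print(locate('blue_pot',(.437,.0465),.008,cams=('side',)),locate('dock',(.437,.0465),cams=('side',)))"
```

```text
clock: 7.6
position: [0.4382, 0.0466, 0.0416]
ee_rot: [0.001, 0.184, 0.983, 0.0]
contact_force: [-2.7, -0.5, 5.9]
width: 0.0612
gripper_force: 33.7
clk 7.6 pos [0.4382 0.0466 0.0416] w 0.0612 units [ 0.0015 -0.0008  0.0073]
{'side': array([0.424 , 0.0547])} {'side': array([0.4348, 0.0478])}
```

```bash
python3 -m creep '[[0.5,0,0,0.004,0],[0.5,0,0,0.008,0],[0.5,0,0,0.008,0]]'
```

```text
clock: 8.15
position: [0.4387, 0.0465, 0.0405]
ee_rot: [0.002, 0.183, 0.983, -0.0]
contact_force: [-8.7, -0.5, 35.6]
width: 0.0614
gripper_force: 36.5
```

```bash
python3 -m creep '[[0.75,0,0,0,0],[0.85,0,0,0,0],[0.92,0,0,0,0],[1,0,0,0,0],[1,0,0,0,0],[1,0,0,0,0],[1,0,0,-0.03,0],[1,0,0,-0.1,0],[1,0,0,-0.2,0],[1,0,0,-0.3,0]]'
python3 -m creep '[[1,0,0,-0.1,0]]'
python3 - <<'E'
from h import *
to((.4592,-.2887,.24))
im=eyes.get_image("side")
print(locate('blue_pot',(.437,.0465),.008,cams=('side',)),locate('dock',(.437,.0465),cams=('side',)))
cv2.imwrite("pics/c3.png",cv2.resize(im["frame"][170:290,230:390],(800,600),interpolation=cv2.INTER_NEAREST)[:,:,::-1])
E
```

```text
clock: 9.15
position: [0.4369, 0.0466, 0.1873]
ee_rot: [-0.001, 0.184, 0.983, -0.0]
contact_force: [2.0, 0.3, -0.4]
width: 0.0855
gripper_force: 0.0
clock: 9.25
position: [0.4371, 0.0466, 0.2381]
ee_rot: [-0.0, 0.184, 0.983, 0.0]
contact_force: [0.9, -0.1, -0.3]
width: 0.0855
gripper_force: 0.0
clk 9.25 pos [0.4371 0.0466 0.2381] w 0.0855 units [-0.2842 -0.6091 -0.004 ]
{'side': array([0.4379, 0.0457])} {'side': array([0.4355, 0.0502])}
```

View pics/c3.png

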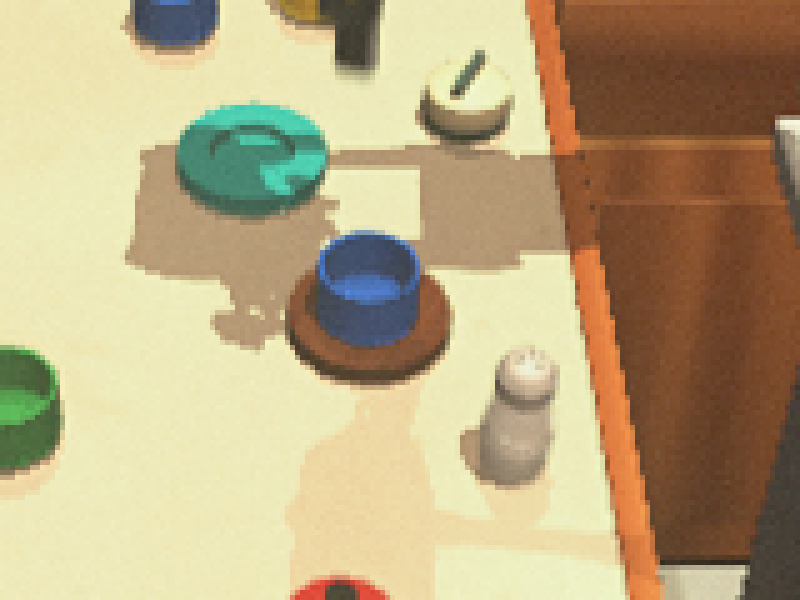

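The blue pot sits upright and flat in the brown dock (crop (370,290)). Next is the yellow pot.

```bash
python3 -m creep '[[1,-0.04,-0.086,0,0],[1,-0.08,-0.172,0,0],[1,-0.12,-0.258,0,0],[1,-0.16,-0.344,0,0],[1,-0.2,-0.43,0,0],[1,-0.24,-0.516,0,0],[1,-0.284,-0.609,0,0],[1,-0.284,-0.609,0,0],[1,-0.284,-0.609,0,0],[1,-0.284,-0.609,0,0]]'
python3 - <<'E'
from h import *
to((.4592,-.2887,.03))
ims={c:eyes.get_image(c) for c in("top","side")}
print(locate('blue_pot',(.437,.0465),.008,ims=ims))
print(locate('dock',(.437,.0465),ims=ims))
E
```

```text
clock: 10.5
position: [0.4588, -0.2872, 0.2345]
ee_rot: [-0.002, 0.184, 0.983, 0.001]
contact_force: [-0.4, 0.2, 0.5]
width: 0.0858
gripper_force: 0.0
clk 10.5 pos [ 0.4588 -0.2872  0.2345] w 0.0858 units [-0.0036 -0.0034  0.409 ]
{'top': array([0.4392, 0.0481]), 'side': array([0.4377, 0.0453]), 'top+side': array([0.4386, 0.0474])}
{'top': array([0.4388, 0.046 ]), 'side': array([0.4371, 0.0496]), 'top+side': array([0.438, 0.047])}
```

```bash
python3 -m creep '[[1,0,-0.002,0.1,0],[1,0,-0.002,0.2,0],[1,0,-0.002,0.28,0],[1,0,-0.002,0.35,0],[1,0,-0.002,0.39,0],[1,0,-0.002,0.41,0],[1,0,-0.002,0.41,0]]'
python3 -m creep '[[0.6,0,0,0,0],[0.6,0,0,0,0],[0.6,0,0,0,0],[0.6,0,0,0,0],[0.6,0,0,0,0],[0.6,0,0,0,0],[0.5,0,0,0,0],[0.5,0,0,0,0]]'
python3 -m creep '[[0.5,0,0,-0.05,0],[0.5,0,0,-0.15,0],[0.5,0,0,-0.25,0],[0.5,0,0,-0.35,0],[0.5,0,0,-0.4,0],[0.5,0,0,-0.4,0]]'
python3 -c "
from h import *
to((.4386,.0473,.17))"
```

```text
clock: 11.5
position: [0.4589, -0.2889, 0.0304]
ee_rot: [-0.001, 0.184, 0.983, 0.001]
contact_force: [-0.2, 0.4, 1.0]
width: 0.0851
gripper_force: 0.0
clock: 12.3
position: [0.4604, -0.2903, 0.0331]
ee_rot: [0.002, 0.184, 0.983, -0.001]
contact_force: [0.4, 0.3, 7.0]
width: 0.0605
gripper_force: 32.9
clock: 12.9
position: [0.4612, -0.2912, 0.2367]
ee_rot: [0.005, 0.184, 0.983, -0.003]
contact_force: [1.2, 0.5, -0.3]
width: 0.0604
gripper_force: 32.9
clk 12.9 pos [ 0.4612 -0.2912  0.2367] w 0.0604 units [0.2889 0.6151 0.1282]
```

```bash
python3 -m creep '[[0.5,0.04,0.086,0,0],[0.5,0.08,0.172,0,0],[0.5,0.12,0.258,0,0],[0.5,0.16,0.344,0,0],[0.5,0.2,0.43,0,0],[0.5,0.24,0.516,0,0],[0.5,0.288,0.614,0.04,0],[0.5,0.288,0.614,0.1,0],[0.5,0.288,0.614,0.12,0],[0.5,0.288,0.614,0.12,0]]'
python3 - <<'E'
from h import *
to((.4386,.0473,.076))
im=eyes.get_image("side"); print(manip.get_state()["position"])
z=manip.get_state()["position"][2]-.031
print(z,locate("yellow_pot",(.4386,.0473),z,cams=("side",)),locate("blue_pot",(.4386,.0473),.008,cams=("side",)))
cv2.imwrite("pics/c4.png",cv2.resize(im["frame"][130:270,230:390],(686,600),interpolation=cv2.INTER_NEAREST)[:,:,::-1])
E
```

```text
clock: 13.9
position: [0.4345, 0.0485, 0.1694]
ee_rot: [-0.003, 0.184, 0.983, -0.001]
contact_force: [0.4, -0.5, -0.5]
width: 0.0602
gripper_force: 32.9
clk 13.9 pos [0.4345 0.0485 0.1694] w 0.0602 units [-0.0094  0.0011  0.1867]
[0.43591391 0.04804213 0.17069915]
0.1396991532364168 {'side': array([0.4292, 0.0568])} {'side': array([0.4374, 0.0448])}
```

View pics/c4.png

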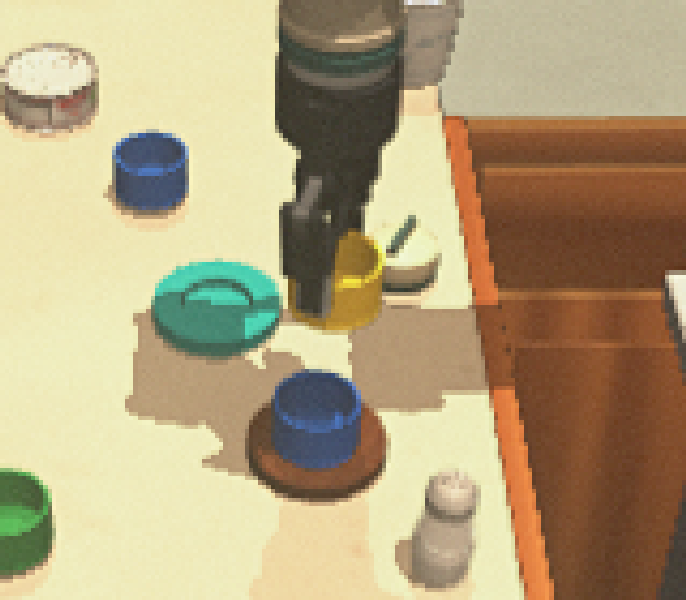

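```bash
python3 -m creep '[[0.5,-0.005,0,0.05,0],[0.5,-0.005,0,0.1,0],[0.5,-0.005,0,0.14,0],[0.5,-0.005,0,0.15,0],[0.5,-0.005,0,0.15,0],[0.5,-0.005,0,0.15,0]]'
cat >> h.py <<'E'
HUE=dict(blue_pot=(105,125),yellow_pot=(24,34),green_pot=(50,75))
def edges(im,label,p):
    """x offset of the part from p, by the right-hand silhouette edge in the side view (median over rows of the body)"""
    h=cv2.cvtColor(im["frame"],cv2.COLOR_RGB2HSV); lo,hi=HUE[label]
    H=hull(im,MOD[label],p); x,y,w,hh=cv2.boundingRect(H)
    m=((h[...,0]>=lo)&(h[...,0]<=hi)&(h[...,1]>130)).astype(np.uint8)
    m[:, :x-8]=0; m[:, x+w+8:]=0; m[:y-8]=0; m[y+hh+8:]=0
    n,L,st,_=cv2.connectedComponentsWithStats(m); k=1+np.argmax(st[1:,4]); m=(L==k)
    M=np.zeros_like(L,np.uint8); cv2.fillConvexPoly(M,(H*16).astype(np.int32),1,shift=4)
    rows=range(int(y+.3*hh),int(y+.7*hh)); R=lambda A,r: np.flatnonzero(A[r]).max() if A[r].any() else np.nan
    s=np.linalg.norm(proj(im,np.array(p)+[.01,0,0])-proj(im,p))/.01
    ys=np.flatnonzero(m.any(1)); yM=np.flatnonzero(M.any(1))
    Lf=lambda A,r: np.flatnonzero(A[r]).min() if A[r].any() else np.nan
    return dict(right=np.nanmean([R(m,r)-R(M,r) for r in rows]),left=np.nanmean([Lf(m,r)-Lf(M,r) for r in rows]),bottom=ys.max()-yM.max(),top=ys.min()-yM.min(),px_per_mm=s/1000)
E
python3 - <<'E'
from h import *
im=eyes.get_image("side"); s=manip.get_state()["position"]; print(s)
print(edges(im,"yellow_pot",(s[0],s[1],s[2]-.031)))
print(edges(im,"blue_pot",(.4386,.0473,.008)))
print(edges(im,"green_pot",(.6499,.1347,0)))
E
```

```text
clock: 14.75
position: [0.4398, 0.0475, 0.0974]
ee_rot: [0.001, 0.185, 0.983, 0.0]
contact_force: [0.4, -0.8, -0.9]
width: 0.06
gripper_force: 32.9
[0.43985073 0.04759047 0.09749157]
{'right': np.float64(-3.6), 'left': np.float64(14.2), 'bottom': np.int64(-10), 'top': np.int64(10), 'px_per_mm': np.float64(0.3403914498700472)}
{'right': np.float64(-8.0), 'left': np.float64(10.0), 'bottom': np.int64(-10), 'top': np.int64(14), 'px_per_mm': np.float64(0.3297071534247526)}
{'right': np.float64(-8.0), 'left': np.float64(6.333333333333333), 'bottom': np.int64(-11), 'top': np.int64(12), 'px_per_mm': np.float64(0.34294348372896133)}
```

```bash
python3 - <<'E'
s=open("h.py").read()
i=s.index("    M=np.zeros_like(L"); s=s[:i]+'''    s=np.linalg.norm(proj(im,np.array(p)+[.01,0,0])-proj(im,p))/.01
    ys,xs=np.nonzero(m); q=H[:,0]
    return [round(float(v),1) for v in (xs.min()-.5-q[:,0].min(),xs.max()+.5-q[:,0].max(),ys.min()-.5-q[:,1].min(),ys.max()+.5-q[:,1].max(),s/1000)] # left,right,top,bottom,px/mm
'''
open("h.py","w").write(s)
E
python3 - <<'E'
from h import *
im=eyes.get_image("side"); s=manip.get_state()["position"]; print(s)
print(edges(im,"yellow_pot",(s[0],s[1],s[2]-.031)))
print(edges(im,"blue_pot",(.4386,.0473,.008)))
print(edges(im,"green_pot",(.6499,.1347,0)))
E
```

```text
[0.43976051 0.0476588  0.09747492]
[11.2, -1.8, 9.9, -9.1, 0.3]
[9.1, -8.1, 13.2, -9.3, 0.3]
[6.9, -7.8, 9.7, -10.3, 0.3]
```

Run:
```python
from h import *
im=eyes.get_image("side"); s=manip.get_state()["position"]
h=cv2.cvtColor(im["frame"],cv2.COLOR_RGB2HSV)
for l,p in(("yellow_pot",(s[0],s[1],s[2]-.031)),("blue_pot",(.4386,.0473,.008)),("green_pot",(.6499,.1347,0))):
    H=hull(im,POT,p); x,y,w,hh=cv2.boundingRect(H); print(l,x,y,w,hh)
    print(h[y+hh//2,x-4:x+w+4,:2].tolist())
```

```text
yellow_pot 292 201 23 25
[[19, 87], [29, 49], [29, 53], [29, 52], [28, 58], [24, 63], [24, 74], [21, 63], [22, 69], [22, 54], [23, 67], [19, 54], [25, 70], [25, 78], [26, 61], [18, 66], [18, 124], [20, 182], [21, 188], [24, 187], [28, 188], [27, 187], [22, 183], [20, 178], [23, 180], [23, 194], [23, 188], [19, 162], [16, 83], [16, 88], [17, 89]]
blue_pot 292 216 22 24
[[14, 118], [13, 130], [13, 122], [12, 128], [13, 117], [18, 36], [111, 58], [112, 64], [112, 71], [110, 86], [113, 95], [111, 117], [109, 121], [111, 117], [111, 117], [111, 112], [110, 85], [111, 97], [113, 92], [110, 94], [111, 124], [110, 122], [112, 103], [110, 138], [111, 94], [132, 49], [11, 160], [11, 163], [10, 153], [11, 166]]
green_pot 218 238 24 26
[[27, 61], [27, 61], [26, 60], [26, 61], [26, 59], [25, 65], [42, 86], [57, 131], [57, 127], [51, 111], [56, 123], [57, 131], [57, 127], [59, 124], [59, 127], [59, 132], [59, 130], [59, 129], [59, 131], [59, 132], [58, 133], [58, 130], [58, 129], [58, 130], [58, 132], [55, 113], [44, 99], [39, 94], [27, 72], [26, 60], [26, 61], [26, 58]]
```

```bash
sed -i 's/^HUE=.*/HUE=dict(blue_pot=(105,125,45),yellow_pot=(17,34,140),green_pot=(45,75,90))/; s/lo,hi=HUE/lo,hi,sa=HUE/; s/\[...,1\]>130/[...,1]>sa/' h.py
python3 -m creep '[[0.5,0.001,0,0.015,0],[0.5,0.001,0,0.027,0],[0.5,0.001,0,0.035,0],[0.5,0.001,0,0.04,0],[0.5,0.001,0,0.043,0],[0.5,0.001,0,0.043,0]]'
```

```text
clock: 15.5
position: [0.4383, 0.0479, 0.0783]
ee_rot: [0.001, 0.184, 0.983, -0.0]
contact_force: [-8.5, -0.2, 37.8]
width: 0.0603
gripper_force: 34.7
```

```bash
python3 -m creep '[[0.75,0,0,0,0],[0.85,0,0,0,0],[0.92,0,0,0,0],[1,0,0,0,0],[1,0,0,0,0],[1,0,0,0,0],[1,0,0,-0.03,0],[1,0,0,-0.1,0],[1,0,0,-0.2,0],[1,0,0,-0.3,0]]'
python3 - <<'E'
from h import *
to((.6499,.1347,.24))
im=eyes.get_image("side")
print(edges(im,"yellow_pot",(.4386,.0473,.046)),edges(im,"blue_pot",(.4386,.0473,.008)),edges(im,"green_pot",(.6499,.1347,0)))
cv2.imwrite("pics/c5.png",cv2.resize(im["frame"][170:290,230:390],(800,600),interpolation=cv2.INTER_NEAREST)[:,:,::-1])
E
```

```text
clock: 16.5
position: [0.4375, 0.048, 0.2259]
ee_rot: [-0.001, 0.184, 0.983, -0.0]
contact_force: [1.7, -0.7, 0.3]
width: 0.0856
gripper_force: 0.0
clk 16.5 pos [0.4375 0.048  0.2259] w 0.0856 units [-0.3331  0.3155 -0.0289]
[1.9, 1.2, -0.3, -0.1, 0.3] [1.1, -1.1, 4.2, -1.3, 0.3] [0.9, 0.2, -0.3, -1.3, 0.3]
```

View pics/c5.png

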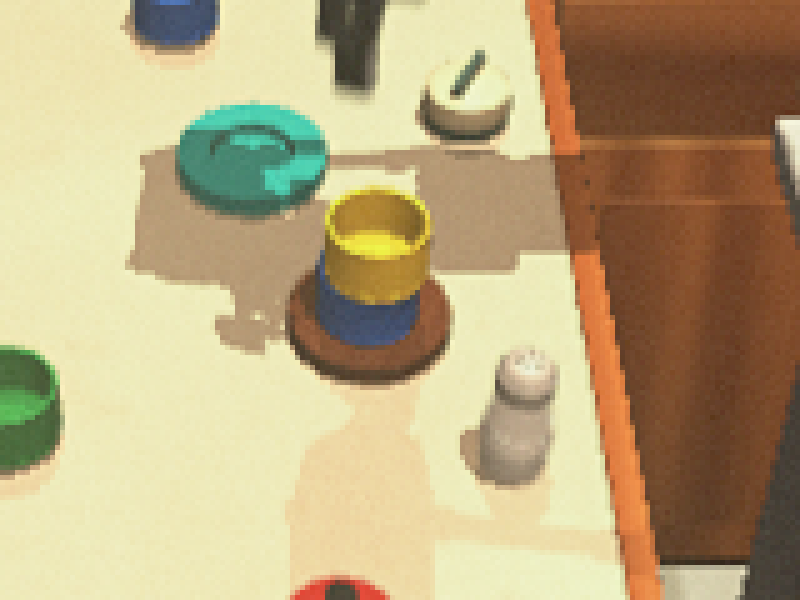

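Yellow is seated upright on blue (crop (378,245)), about 1 px right of blue's centre, roughly 4 mm and within tolerance. Next is green.

```bash
python3 -m creep '[[1,-0.06,0.06,-0.02,0],[1,-0.12,0.12,-0.03,0],[1,-0.18,0.18,-0.03,0],[1,-0.24,0.24,-0.03,0],[1,-0.3,0.3,-0.03,0],[1,-0.333,0.316,-0.03,0],[1,-0.333,0.316,-0.03,0],[1,-0.333,0.316,-0.03,0]]'
python3 - <<'E'
from h import *
ims={c:eyes.get_image(c) for c in("top","side")}
to((.6495,.1347,.031))
print(locate('yellow_pot',(.436,.0465),.046,ims=ims))
for c in ims: print(c,edges(ims[c],"yellow_pot",(.436,.0473,.046)),edges(ims[c],"green_pot",(.6499,.1347,0)))
cv2.imwrite("pics/c6.png",cv2.resize(ims["top"]["frame"][210:290,210:320],(800,582),interpolation=cv2.INTER_NEAREST)[:,:,::-1])
E
```

```text
clock: 17.35
position: [0.6499, 0.1348, 0.2388]
ee_rot: [-0.001, 0.184, 0.983, -0.0]
contact_force: [-0.2, -0.4, 0.1]
width: 0.0854
gripper_force: 0.0
clk 17.45 pos [0.6494 0.1346 0.2397] w 0.0854 units [-0.0007  0.0005  0.4174]
{'top': array([0.4365, 0.0504]), 'side': array([0.4337, 0.0481]), 'top+side': array([0.4354, 0.0499])}
top [-2.2, -0.7, -0.9, 0.7, 0.4] [0.4, -18.7, 3.7, -4.1, 0.4]
side [1.0, 0.3, -0.3, -0.1, 0.3] [0.9, 0.2, -0.3, -1.3, 0.3]
```

View pics/c6.png

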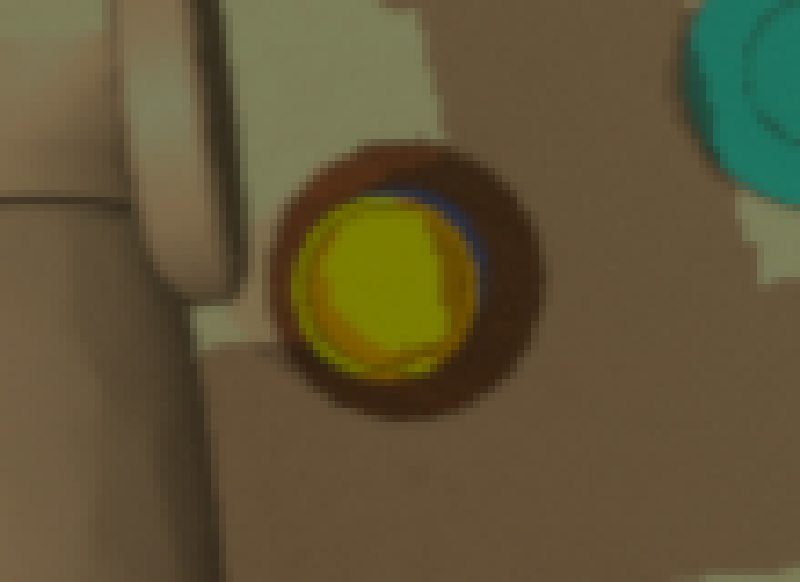

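```bash
python3 -m creep '[[1,0.001,0,0.1,0],[1,0.001,0,0.2,0],[1,0.001,0,0.28,0],[1,0.001,0,0.35,0],[1,0.001,0,0.39,0],[1,0.001,0,0.416,0],[1,0.001,0,0.416,0],[1,0.001,0,0.416,0]]'
python3 -m creep '[[0.6,0,0,0,0],[0.6,0,0,0,0],[0.6,0,0,0,0],[0.6,0,0,0,0],[0.6,0,0,0,0],[0.6,0,0,0,0],[0.5,0,0,0,0],[0.5,0,0,0,0]]'
python3 -m creep '[[0.5,0,0,-0.05,0],[0.5,0,0,-0.15,0],[0.5,0,0,-0.25,0],[0.5,0,0,-0.35,0],[0.5,0,0,-0.4,0],[0.5,0,0,-0.4,0]]'
python3 -c "
from h import *
to((.4365,.049,.17))"
```

```text
clock: 18.35
position: [0.6508, 0.1351, 0.033]
ee_rot: [0.001, 0.184, 0.983, 0.0]
contact_force: [-1.2, 0.3, -0.0]
width: 0.0856
gripper_force: 0.0
clock: 19.15
position: [0.6514, 0.1352, 0.034]
ee_rot: [0.002, 0.184, 0.983, 0.0]
contact_force: [-1.3, -0.8, 6.5]
width: 0.0609
gripper_force: 33.0
clock: 19.75
position: [0.6526, 0.1354, 0.2379]
ee_rot: [0.005, 0.184, 0.983, 0.002]
contact_force: [-0.5, 0.1, -1.4]
width: 0.061
gripper_force: 33.2
clk 19.75 pos [0.6526 0.1354 0.2379] w 0.061 units [ 0.3416 -0.3184  0.1307]
```

```bash
python3 -m creep '[[0.5,0.06,-0.056,0,0],[0.5,0.12,-0.112,0,0],[0.5,0.18,-0.168,0,0],[0.5,0.24,-0.224,0,0],[0.5,0.3,-0.28,0,0],[0.5,0.341,-0.318,0.04,0],[0.5,0.341,-0.318,0.1,0],[0.5,0.341,-0.318,0.15,0],[0.5,0.341,-0.318,0.15,0],[0.5,0.341,-0.318,0.15,0]]'
python3 - <<'E'
from h import *
im=eyes.get_image("side"); s=manip.get_state()["position"]; to((.4365,.049,.1155))
print(edges(im,"green_pot",(s[0],s[1],s[2]-.032)),edges(im,"yellow_pot",(.436,.049,.046)))
print(locate("green_pot",s[:2],s[2]-.032,cams=("side",)))
cv2.imwrite("pics/c7.png",cv2.resize(im["frame"][130:270,230:390],(686,600),interpolation=cv2.INTER_NEAREST)[:,:,::-1])
E
```

```text
clock: 20.75
position: [0.4331, 0.0488, 0.1563]
ee_rot: [-0.001, 0.184, 0.983, -0.0]
contact_force: [0.4, -0.5, -1.1]
width: 0.0605
gripper_force: 33.3
clk 20.8 pos [0.4341 0.0487 0.1571] w 0.0609 units [-0.0044  0.0022  0.0832]
[4.7, 2.0, 1.6, -0.0, 0.4] [1.0, 0.3, 1.4, -0.5, 0.3]
{'side': array([0.4243, 0.0598])}
```

View pics/c7.png

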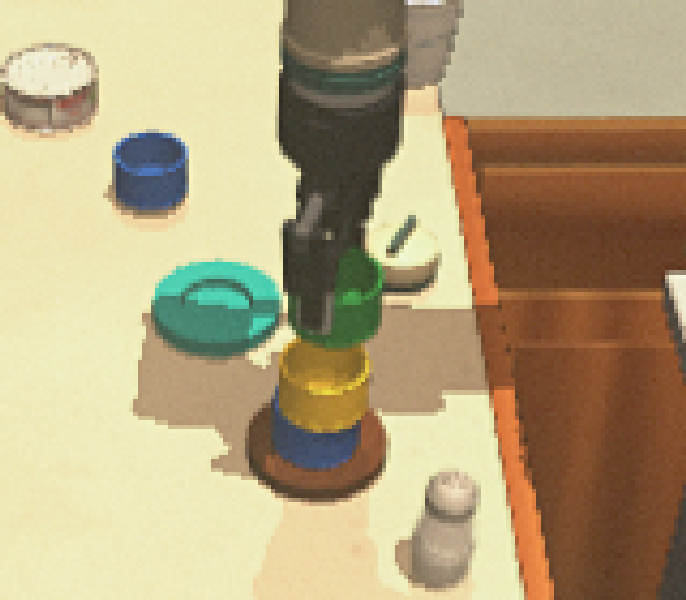

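```bash
python3 -m creep '[[0.5,-0.012,0.0015,0,0],[0.5,-0.012,0.0015,0.02,0],[0.5,-0.012,0.0015,0.04,0],[0.5,-0.012,0.0015,0.058,0],[0.5,-0.012,0.0015,0.058,0],[0.5,-0.012,0.0015,0.058,0]]'
python3 - <<'E'
from h import *
s=manip.get_state()["position"]; to((.4365,.049,.1155))
for _ in range(2):
    im=eyes.get_image("side")
    print(edges(im,"green_pot",(s[0],s[1],s[2]-.032)),edges(im,"yellow_pot",(.436,.049,.046)))
E
```

```text
clock: 21.5
position: [0.4391, 0.0473, 0.1273]
ee_rot: [-0.001, 0.184, 0.983, -0.0]
contact_force: [0.1, 0.1, -0.4]
width: 0.061
gripper_force: 33.2
clk 21.5 pos [0.4391 0.0473 0.1273] w 0.061 units [0.0061 0.0013 0.0236]
[3.7, 1.4, 0.7, -0.6, 0.3] [1.0, 1.3, 5.4, -0.5, 0.3]
[3.7, 0.4, 0.7, -0.6, 0.3] [1.0, 0.3, 5.4, -0.5, 0.3]
```

```bash
python3 -m creep '[[0.5,0.001,0,0.008,0],[0.5,0.001,0,0.015,0],[0.5,0.001,0,0.02,0],[0.5,0.001,0,0.024,0],[0.5,0.001,0,0.026,0],[0.5,0.001,0,0.026,0]]'
```

```text
clock: 22.2
position: [0.4398, 0.0472, 0.1176]
ee_rot: [0.001, 0.184, 0.983, 0.0]
contact_force: [-5.7, -0.5, 22.9]
width: 0.0609
gripper_force: 35.1
```

```bash
python3 -m creep '[[0.75,0,0,0,0],[0.85,0,0,0,0],[0.92,0,0,0,0],[1,0,0,0,0],[1,0,0,0,0],[1,0,0,0,0],[1,0,0,-0.03,0],[1,0,0,-0.1,0],[1,0,0,-0.2,0],[1,0,0,-0.25,0]]'
python3 - <<'E'
from h import *
to((.462,.2765,.24))
im=eyes.get_image("side")
print(edges(im,"green_pot",(.436,.049,.084)),edges(im,"yellow_pot",(.436,.049,.046)),edges(im,"blue_pot",(.4386,.0473,.008)))
E
```

```text
clock: 23.2
position: [0.4406, 0.0474, 0.2433]
ee_rot: [0.003, 0.184, 0.983, 0.0]
contact_force: [0.6, 0.1, 0.4]
width: 0.0855
gripper_force: 0.0
clk 23.2 pos [0.4406 0.0474 0.2433] w 0.0855 units [0.1261 0.4427 0.0068]
[-0.3, -0.5, -0.7, -1.9, 0.3] [1.0, 1.3, 6.4, -0.5, 0.3] [1.1, -1.1, 6.2, -1.3, 0.3]
```

```bash
python3 -m creep '[[0.7,0.02,0.07,0,0],[0.7,0.04,0.14,0,0],[0.7,0.06,0.21,0,0],[0.7,0.08,0.28,0,0],[0.7,0.1,0.35,0,0],[0.7,0.126,0.443,0,0],[0.7,0.126,0.443,0,0],[0.7,0.126,0.443,0,0]]'
python3 - <<'E'
from h import *
ims={c:eyes.get_image(c) for c in("top","side")}
to((.462,.2765,.033))
print(locate("green_pot",(.4373,.048),.084,ims=ims))
for c in ims: print(c,edges(ims[c],"green_pot",(.4373,.048,.084)))
v=np.hstack([ims["top"]["frame"][200:300,200:330],ims["side"]["frame"][170:270,240:370]])
cv2.imwrite("pics/c8.png",cv2.resize(v,(800,308),interpolation=cv2.INTER_NEAREST)[:,:,::-1])
E
```

```text
clock: 24.05
position: [0.4601, 0.2773, 0.239]
ee_rot: [-0.001, 0.183, 0.983, -0.001]
contact_force: [-0.5, -0.4, -0.5]
width: 0.0597
gripper_force: 0.0
clk 24.15 pos [0.4602 0.2758 0.2393] w 0.0599 units [-0.0031  0.0033  0.4126]
{'top': array([0.4372, 0.0491])}
top [1.1, -0.3, 0.1, -1.2, 0.4]
side [18.2, 0.0, 8.5, -3.7, 0.3]
```

View pics/c8.png

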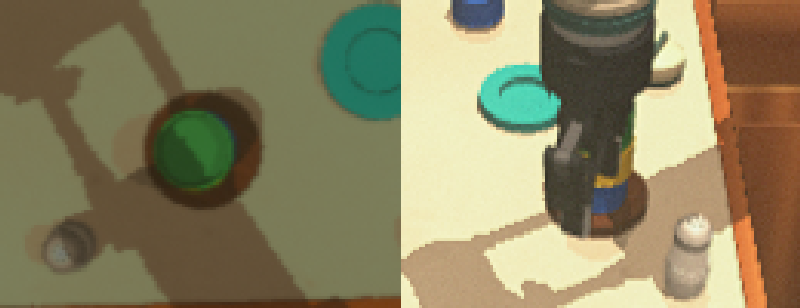

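Green is seated on the stack: top view crop (195,150), with a yellow sliver below it. It sits at about (0.437, 0.049). Now the lid.

```bash
python3 -m creep '[[0.7,-0.002,0.001,0.1,0],[0.7,-0.002,0.001,0.2,0],[0.7,-0.002,0.001,0.28,0],[0.7,-0.002,0.001,0.35,0],[0.7,-0.002,0.001,0.39,0],[0.7,-0.002,0.001,0.412,0],[0.7,-0.002,0.001,0.412,0],[0.7,-0.002,0.001,0.412,0]]'
python3 -m creep '[[0.1,0,0,0,0],[0.1,0,0,0,0],[0.1,0,0,0,0],[0.1,0,0,0,0],[0.1,0,0,0,0],[0.1,0,0,0,0],[0.1,0,0,0,0],[0.1,0,0,0,0],[0.1,0,0,0,0]]'
```

```text
clock: 25.05
position: [0.4626, 0.2767, 0.0348]
ee_rot: [0.001, 0.185, 0.983, 0.001]
contact_force: [0.1, -0.2, 0.4]
width: 0.0596
gripper_force: 0.0
clock: 25.95
position: [0.4622, 0.2771, 0.0348]
ee_rot: [0.001, 0.184, 0.983, 0.0]
contact_force: [-0.7, 0.1, 5.9]
width: 0.0154
gripper_force: 29.3
```

```bash
python3 -m creep '[[0.1,0,0,-0.05,0],[0.1,0,0,-0.15,0],[0.1,0,0,-0.25,0],[0.1,0,0,-0.35,0],[0.1,0,0,-0.41,0],[0.1,0,0,-0.41,0],[0.1,0,0,-0.41,0]]'
python3 - <<'E'
from h import *
im=eyes.get_image("side"); to((.4372,.0485,.195))
cv2.imwrite("pics/c9.png",cv2.resize(im["frame"][200:330,250:380],(600,600),interpolation=cv2.INTER_NEAREST)[:,:,::-1])
E
```

```text
clock: 26.65
position: [0.4614, 0.2768, 0.239]
ee_rot: [0.0, 0.184, 0.983, 0.0]
contact_force: [-0.6, 0.1, -0.9]
width: 0.0154
gripper_force: 29.4
clk 26.7 pos [0.4608 0.2764 0.2377] w 0.0157 units [-0.1213 -0.4419  0.0858]
```

View pics/c9.png

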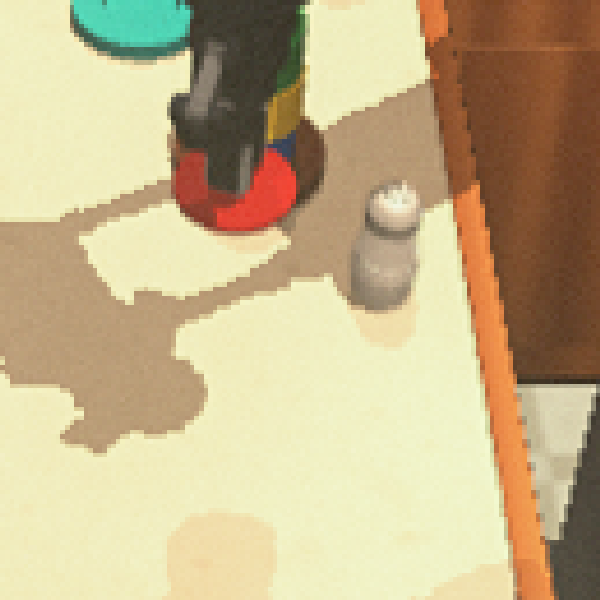

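The lid is held level in the fingers (crop (235,190)). I'll move it over the tower.

```bash
sed -i 's/^HUE=dict(/HUE=dict(lid=(0,8,150),/' h.py
python3 -m creep '[[0.1,-0.02,-0.07,0,0],[0.1,-0.04,-0.14,0,0],[0.1,-0.06,-0.21,0,0],[0.1,-0.08,-0.28,0,0],[0.1,-0.1,-0.35,0,0],[0.1,-0.121,-0.442,0,0],[0.1,-0.121,-0.442,0.05,0],[0.1,-0.121,-0.442,0.095,0],[0.1,-0.121,-0.442,0.095,0],[0.1,-0.121,-0.442,0.095,0]]'
python3 - <<'E'
from h import *
s=manip.get_state()["position"]; to((.4372,.0485,.156))
im=eyes.get_image("side")
print(edges(im,"lid",(s[0],s[1],s[2]-.034)),edges(im,"green_pot",(.4372,.0485,.084)))
cv2.imwrite("pics/c10.png",cv2.resize(im["frame"][150:260,240:370],(709,600),interpolation=cv2.INTER_NEAREST)[:,:,::-1])
E
```

```text
clock: 27.7
position: [0.4371, 0.049, 0.1901]
ee_rot: [-0.002, 0.184, 0.983, -0.0]
contact_force: [0.4, 0.2, -0.8]
width: 0.0154
gripper_force: 29.6
clk 27.7 pos [0.4371 0.049  0.1901] w 0.0154 units [-0.0008 -0.0007  0.0682]
[0.6, 0.1, 3.2, -0.6, 0.4] [1.1, -0.0, 2.4, -1.8, 0.3]
```

View pics/c10.png

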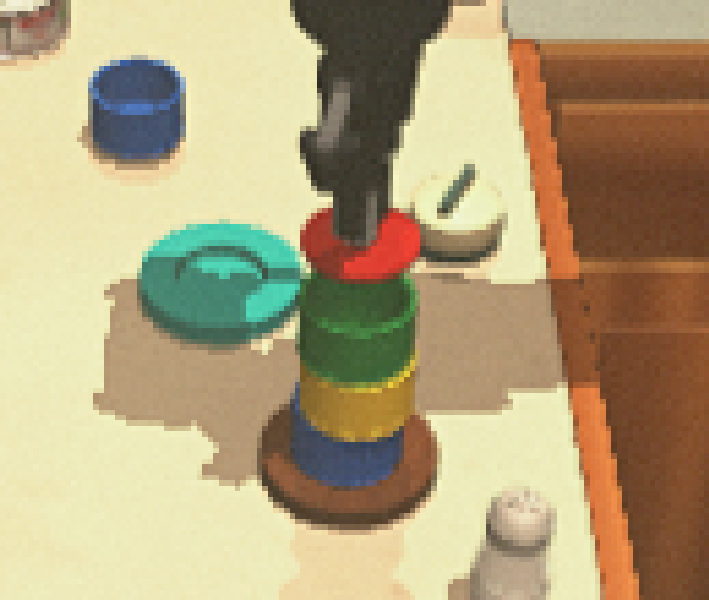

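The lid is aligned above green to within about 1 mm, and the tower is straight. I'll lower it.

```bash
python3 -m creep '[[0.1,-0.001,-0.001,0.02,0],[0.1,-0.001,-0.001,0.04,0],[0.1,-0.001,-0.001,0.053,0],[0.1,-0.001,-0.001,0.06,0],[0.1,-0.001,-0.001,0.065,0],[0.1,-0.001,-0.001,0.069,0],[0.1,-0.001,-0.001,0.069,0]]'
```

```text
clock: 28.45
position: [0.4386, 0.0482, 0.157]
ee_rot: [0.0, 0.184, 0.983, 0.0]
contact_force: [-0.9, -0.7, -0.1]
width: 0.0155
gripper_force: 29.6
```

```bash
python3 -m creep '[[0.1,0,0,0.003,0],[0.1,0,0,0.005,0],[0.1,0,0,0.005,0]]'
```

```text
clock: 28.75
position: [0.4397, 0.0478, 0.1566]
ee_rot: [0.002, 0.184, 0.983, -0.0]
contact_force: [-2.8, -1.1, 12.9]
width: 0.0152
gripper_force: 30.9
```

```bash
python3 -m creep '[[0.3,0,0,0,0],[0.4,0,0,0,0],[0.5,0,0,0,0],[0.6,0,0,0,0],[0.6,0,0,0,0],[0.6,0,0,-0.03,0],[0.6,0,0,-0.1,0],[0.6,0,0,-0.2,0],[0.6,0,0,-0.25,0]]'
python3 -m creep '[[0.6,-0.08,-0.08,0,0],[0.6,-0.16,-0.16,0,0],[0.6,-0.24,-0.24,0,0],[0.6,-0.3,-0.3,0,0],[0.6,-0.36,-0.36,0,0],[0.6,-0.36,-0.36,0,0],[0.6,-0.36,-0.36,0,0]]'
python3 - <<'E'
from h import *
ims={c:eyes.get_image(c) for c in("top","side")}
for l,p in (("lid",(.4372,.0485,.122)),("green_pot",(.4372,.0485,.084)),("yellow_pot",(.436,.049,.046)),("blue_pot",(.4386,.0473,.008))): print(l,edges(ims["side"],l,p))
print(locate("lid",(.4372,.0485),.122,ims=ims))
v=np.hstack([ims["top"]["frame"][200:300,200:330],ims["side"]["frame"][170:270,240:370]])
cv2.imwrite("pics/c11.png",cv2.resize(v,(800,308),interpolation=cv2.INTER_NEAREST)[:,:,::-1])
E
```

```text
clock: 29.65
position: [0.4397, 0.0482, 0.2828]
ee_rot: [0.003, 0.184, 0.983, 0.0]
contact_force: [1.1, -0.1, -0.3]
width: 0.051
gripper_force: 0.0
clock: 30.35
position: [0.5409, -0.1858, 0.2782]
ee_rot: [-0.001, 0.185, 0.983, 0.001]
contact_force: [-1.0, 0.8, 0.4]
width: 0.0517
gripper_force: 0.0
lid [-0.1, -0.2, 1.7, -1.8, 0.4]
green_pot [1.1, -0.0, 8.4, -1.8, 0.3]
yellow_pot [1.0, 0.3, 6.4, -0.5, 0.3]
blue_pot [1.1, -1.1, 4.2, -1.3, 0.3]
{'top': array([0.4403, 0.0496]), 'side': array([0.4362, 0.0468]), 'top+side': array([0.4387, 0.049 ])}
```

View pics/c11.png

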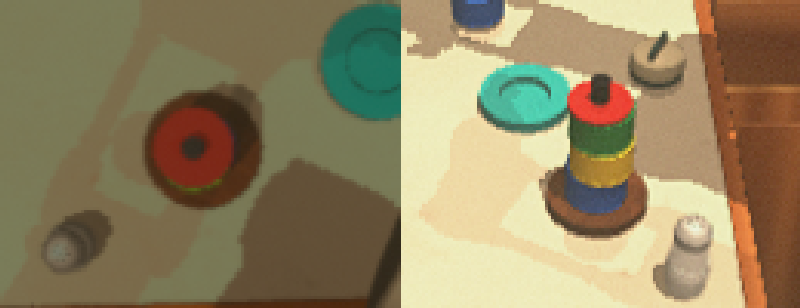

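The tower is complete, straight and standing free in both views, and the bystanders in these crops are where they started. I'll hand it in.

```bash
python3 -c "
from rig import manip
print(manip.sign_off())"
```

```text
the job is handed in; nothing more can be done
None
```

The tower of blue, yellow and green pots with the red lid on top stands free in the brown dock, every piece looked seated and upright in the last pictures, and the job is handed in at about 30 s; the sign-off gave no verdict.

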